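# Close the food keeper and hold its pump at the mark

## Robot

A 6-joint arm with a two-finger parallel gripper is mounted at the origin on a cart in front of the work surface, level with it; the furniture and walls round the work are solid. World frame = base frame: x ahead of the robot, y to its left, z up, the work surface at z = 0. Lengths are in m, angles in rad, forces in N, time in s.
With the tool pointing down it reaches from about 0.375 to 0.9 m from the base axis. Payload 3.1 kg.
Tool frame: the origin (TCP) lies between the finger pads; the fingertips stand 22 mm ahead of it and the grasp point (between the pads) lies 3 mm ahead of it; z points along the fingers, y is the line along which they close (so a half turn about z gives the same grasp; the last joint's range is limited). The gripper opens to 87 mm and grips with 3 to 60 N. Pads are 19 mm wide; open, the fingers measure 117 mm over their backs; the gripper's body (75 mm by 190 mm) begins 51 mm behind the grasp point.
Start: joints at [0.993, 0.527, 1.433, -0, 1.181, -0.178], TCP at [0.243, 0.576, 0.245] pointing down, gripper open.
Joint ranges: [-3.08, 3.08], [-0.75, 2.2], [0.22, 2.44], [-1.43, 4.57], [0, 2.65], [-2.85, 2.85]. Speed limits (rad/s): [2.79, 2.79, 3.14, 3.14, 3.14, 3.14].

## Interface

Orientations are given as a unit quaternion [x, y, z, w].
In Python, from rig import robot gives the robot as it stands.
- The arm moves only by the tool move_arm, never from a script. Its argument "series" is text: rows parted by semicolons, each of 6 numbers parted by spaces: the shift along the tool's x, y, z in mm, then the turn, a rotation vector about the tool's x, y, z in degrees. In form: dx dy dz ax ay az; .... A call has 1 to 8 rows; each row is the pose to reach, as a shift and turn from the pose commanded when the call began, along the tool's axes at that moment; what a row does not reach only later rows make up. A row lasts 1/12 s, in which the tool goes at most 41.7 mm and 7.16 degrees, less where a joint would pass 70% of its speed; a pose out of reach is approached as far as the arm can. A call with a gripper value outside its range is refused whole. "jaw" is the opening, from 0 (shut) to 1 (fully open), set as the call begins (left out, the last holds). The fingers move at their own pace and stop on an object; "newtons" is the grip in N (left out, the last holds). Time passes only in rows, so rows that repeat a pose let the fingers close. It gives the time, the measured TCP pose, the force, the opening and the grip force at its end, in the units of the state.
- robot.get_obs(): the state, without advancing time (a new reading comes with each control period).
- robot.camera(name): name is "scene" or "top" or "wrist"; returns a dict with "img" (420x560x3 uint8, red, green, blue), "mtx" (3x3 intrinsics, pixels), "distortion" ([k1, k2, p1, p2, k3] as OpenCV has them; the pictures are not rectified), "world_to_cam" (4x4, takes a point from world to camera coordinates). Camera axes: x right, y down, z forward; pixel columns grow to the right and rows downward; lengths in m; the calibration is good to about 2 mm. A picture is of the moment at which its call begins. There is no depth.
- robot.hand_in(): hands the job in; it is judged then, once.
Trained networks look in a picture, given as the dict that the camera call returned (one of the last four; its "shot" number tells which), for a name from the list of things; names that differ only in an ending like _2 or _b are one class to them, and where a whole thing is asked for, a point or a joint stands for the part that bears it (a point fixed in the world has none). Each returns a list of dicts, best first, with "p" (0 to 1); they miss things now and then, are a little off and sometimes report something else, mostly with a low value. They report only what shows in the picture. A call takes as long as a camera call. They do not tell look-alikes from the thing itself.
- robot.search_frame(picture, thing): "xyz" ([x, y, z] in m, in world coordinates, good to about 4 mm: the middle of the surface that is visible of it).
- robot.tip_of(picture, thing): "xyz" ([x, y, z] in m, in world coordinates, good to about 4 mm: a listed point, or the origin of a listed thing).
The state is a dict: "time": time; "q": joint angles; "joint_velocities": joint speeds; "joint_torque": joint torques, N m; "position": TCP position; "tool_rot": TCP orientation; "ft_force": force on the tool from outside, world axes, zero at the start; "moment": the same for the moment, N m; "grip_width": finger opening in m; "grip_force": force on a finger pad.
Only numpy, scipy, OpenCV 4.12 (cv2) and the standard library are available. Lean on these libraries where they do the work, as an engineer would, in place of code of your own. Each camera call takes 0.05 s, during which the arm holds its last target. There are 200 camera calls.

## Task

Close up the loaded food keeper: pick up its lid from the worktop and seat it fully down on the box with the garlic in it, and let go of the lid. Only then pull the spring-loaded pump handle straight out of the box until its pointer is in line with the upright fin of the rider on the scale strip, and keep it there: finish while still holding the handle, because the spring pulls it back in. Leave the tins and the spice jar beside it where they are.

Things in the scene. Friction and masses are not known exactly. Their poses are not given: they have to be found in the camera images.
- keeper: Open white box fixed to the worktop, outside 150 (its x) by 120 (y) by 120 mm high, walls 5 mm, opening 140 by 110 mm, inner floor at 35 mm. Origin: centre of its underside, z up. On its -y face: black pump barrel, radius 14 mm, axis x = 0 at height 20 mm, out to y = -81 mm. Aluminium scale strip on the worktop: 18 mm wide, 30 high, x = -45 mm, y = -60 to -200 mm
- lid: Loose lid, 0.15 to 0.31 kg, plug down on the worktop. Origin: centre of its underside. Rubber plug 132 (x) by 102 (y) by 10 mm deep, 4 mm play each side in the box; white plate 158 by 128 mm above it, 10 to 16 mm, rests on the rim; black grip bar on top, 60 mm along x, 14 mm along y, 16 to 46 mm. Seated: origin 110 mm above the keeper's, x along the keeper's x, either way round
- lid_grip (a point): Point to grip on the lid's bar: on the lid's centre line, 36 mm above its origin; 14 mm across the lid's y.
- pump (a joint): How far the pump handle is pulled out, m: 0 home, 0.09 at its stop. It slides along the keeper's -y, straight away from the pump face. The spring pulls it in with about 3.6 N at home and 90 N/m more on the way out (10 N at 0.07); let go, it runs home
- pump_bar: White cross bar of the pump handle. Origin: its middle, 100 mm above the worktop; at home 115 mm from the keeper's origin along -y (55 mm in front of the face). 64 mm along the keeper's x, 14 mm along its y (the pull direction), 20 mm high, on a white stem 30 mm wide, 10 mm thick. Room for fingers before and behind it down to 60 mm height. Axes as the keeper's
- pump_pointer (a point): Tip of the handle's thin black pointer, at keeper x = -45 mm, 52 mm high, over the scale strip; moves with the handle and has the same keeper y as the bar's middle. Axes as the keeper's.
- rider_tip (a point): The mark: top of the upright steel fin, 4 mm thick, 51 mm high, of the small steel rider fixed on the scale strip. 30 to 70 mm farther along the keeper's -y than the pointer at home; the pointer passes just above it. At the mark, pointer and fin have the same keeper y. Axes as the keeper's
- garlic: Garlic bulb of about 60 mm, already lying in the keeper, to stay there. Origin: its underside.
- tomato_tin: Bystander: tin 75 mm across, 110 mm high. Origin: centre of its underside.
- tuna_tin: Bystander: flat tin 86 mm across, 40 mm high. Origin: centre of its underside.
- spice_jar: Bystander: small glass spice jar 45 mm across, 106 mm high. Origin: centre of its underside.
Not all that is in view belongs to the job. What is shaped like the garlic but green is not meant.

How it is judged:
On the way, in this order (a step that is already met when the one before it is completed fails the run):
1. the lid sits fully down on the box, let go, with the pump handle still home (z of lid in the frame of keeper between 0.105 and 0.1135 m and horizontal distance between lid and keeper below 0.01 m and angle between lid's own z axis and vertical below 0.04 rad and angle between the x axis of lid and the x axis of keeper, either way round below 0.12 rad and contact force between each of the arm, the fingers and lid below 0.3 N and value of joint pump below 0.015 m), for 0.2 s.
2. the pump pointer is pulled in line with the rider's fin (y of pump_pointer in the frame of rider_tip between -0.006 and 0.006 m), for 0.2 s.
At the end, for the whole second after the job is handed in: Lid seated on the box (within 10 mm of centred, less than 0.04 rad tilted, down to within 3.5 mm) and not touched; garlic inside; pump pointer within 6 mm of the rider's fin along the pull, at rest, and the fingers holding the handle against its spring (contact force over 2 N) (all of step 2 and z of lid in the frame of keeper between 0.105 and 0.1135 m and horizontal distance between lid and keeper below 0.01 m and angle between lid's own z axis and vertical below 0.04 rad and angle between the x axis of lid and the x axis of keeper, either way round below 0.12 rad and horizontal distance between garlic and keeper below 0.07 m and z of garlic in the frame of keeper below 0.075 m and contact force between the fingers and pump_bar above 2 N and velocity of joint pump between -0.01 and 0.01 m/s and contact force between each of the arm, the fingers and lid below 0.3 N); the arm keeps its last pose, push and grip.
It fails at once if the pump handle is pulled out more than 20 mm while the lid is not seated (value of joint pump above 0.02 m and not (z of lid in the frame of keeper between 0.105 and 0.1135 m and horizontal distance between lid and keeper below 0.01 m and angle between lid's own z axis and vertical below 0.04 rad and angle between the x axis of lid and the x axis of keeper, either way round below 0.12 rad)).
It fails at once if a tin or the spice jar is pushed more than 30 mm or tipped over (distance of any of tomato_tin, tuna_tin, spice_jar from where it was at the start of the episode above 0.03 m or angle between any of tomato_tin, tuna_tin, spice_jar's own z axis and vertical above 0.5 rad).
It also fails if it takes over 48 s, if anything falls off the work surface, if the arm or the gripper's body presses on something with over 40 N, if the wrist force passes 120 N, or if a joint passes its speed limit or range.

## Working session

There is one attempt and no reset: what is moved stays moved. The work goes in short steps, Python scripts to look and compute and a tool call to move; the robot and the scene stay as the last step left them, time stands still between calls to the robot, and variables do not carry over. Pictures are saved under pics/ and viewed, at most 12 in all, crops included, and the job is handed in when it is done.

Besides the shell and the picture viewer there is one more tool, called after ">>>" as name(argument=value, ...) on one line, values as JSON. move_arm: Moves the arm, as the interface text tells. Its arguments: {"type":"object","properties":{"series":{"type":"string"},"jaw":{"type":"number"},"newtons":{"type":"number"}},"required":["series"]}

```bash
mkdir -p pics; cat > h.py <<'E'
import numpy as np, cv2
from rig import robot
def look(name, things):
    p=robot.camera(name)
    for t in things:
        for f in ('tip_of','search_frame'):
            try: r=getattr(robot,f)(p,t)
            except Exception as e: print(t,f,e); continue
            print(name,t,f,[(np.round(d['xyz'],3).tolist(),round(d['p'],2)) for d in r[:3]])
    return p
def proj(p,X):
    X=np.atleast_2d(np.array(X,float)); T=p['world_to_cam']
    return cv2.projectPoints(X,cv2.Rodrigues(T[:3,:3])[0],T[:3,3],p['mtx'],np.array(p['distortion']))[0][:,0]
def ray(p,uv,z):
    T=p['world_to_cam'];n=cv2.undistortPoints(np.array([[uv]],float),p['mtx'],np.array(p['distortion']))[0,0]
    d=T[:3,:3].T@np.array([n[0],n[1],1]);c=-T[:3,:3].T@T[:3,3]
    return c+d*(z-c[2])/d[2]
def save(p,n): cv2.imwrite('pics/'+n,cv2.cvtColor(p['img'],cv2.COLOR_RGB2BGR))
E
python3 - <<'E'
from h import *
L=['keeper','lid','lid_grip','pump_bar','pump_pointer','rider_tip','garlic','tomato_tin','tuna_tin','spice_jar']
a=look('top',L);b=look('scene',L)
cv2.imwrite('pics/a.png',cv2.cvtColor(a['img'],4));cv2.imwrite('pics/b.png',cv2.cvtColor(b['img'],4))
print(robot.get_obs())
E
```

```text
top keeper tip_of []
top keeper search_frame [([0.456, 0.179, 0.039], 0.69)]
top lid tip_of [([0.481, -0.276, 0.004], 0.68)]
top lid search_frame [([0.479, -0.278, 0.021], 0.89)]
top lid_grip tip_of [([0.478, -0.28, 0.033], 0.78)]
top lid_grip search_frame [([0.482, -0.279, 0.014], 0.87)]
top pump_bar tip_of [([0.466, 0.063, 0.102], 0.68), ([0.656, 0.022, 0.005], 0.21)]
top pump_bar search_frame [([0.462, 0.061, 0.111], 0.78)]
top pump_pointer tip_of [([0.421, 0.064, 0.051], 0.87)]
top pump_pointer search_frame [([0.464, 0.062, 0.11], 0.85)]
top rider_tip tip_of [([0.424, 0.03, 0.053], 0.54)]
top rider_tip search_frame []
top garlic tip_of [([0.454, 0.168, 0.034], 0.72), ([0.522, -0.032, 0.004], 0.62), ([0.459, 0.18, 0.004], 0.55)]
top garlic search_frame [([0.449, 0.165, 0.073], 0.64), ([0.516, -0.032, 0.043], 0.63)]
top tomato_tin tip_of [([0.657, 0.023, 0.001], 0.77)]
top tomato_tin search_frame [([0.649, 0.022, 0.108], 0.78)]
top tuna_tin tip_of [([0.633, -0.098, 0.003], 0.9)]
top tuna_tin search_frame [([0.633, -0.096, 0.04], 0.59)]
top spice_jar tip_of [([0.658, -0.241, -0.005]
[... 1208 characters left out ...]
)]
{'time': 2.1, 'q': array([ 9.92497829e-01,  5.27484532e-01,  1.43268066e+00, -7.93696199e-06,
        1.18139435e+00, -1.78499552e-01]), 'joint_velocities': array([-0.00053647,  0.00015335,  0.00140546, -0.00136529,  0.00169404,
       -0.00010931]), 'joint_torque': array([ 4.67094003e-05, -4.40001869e+01, -1.76980698e+01,  6.34124433e-02,
        5.04484156e-02, -1.02092645e-05]), 'position': array([0.24323936, 0.57571374, 0.24456408]), 'tool_rot': array([1.98569330e-01, 9.80086844e-01, 1.40279366e-05, 9.52782041e-06]), 'ft_force': array([ 0.24435572, -0.05868571, -0.52075215]), 'moment': array([-0.00496057, -0.03543067, -0.02685736]), 'grip_force': 0.0, 'grip_width': 0.0871019805076073}
```

View pics.

View pics/a.png

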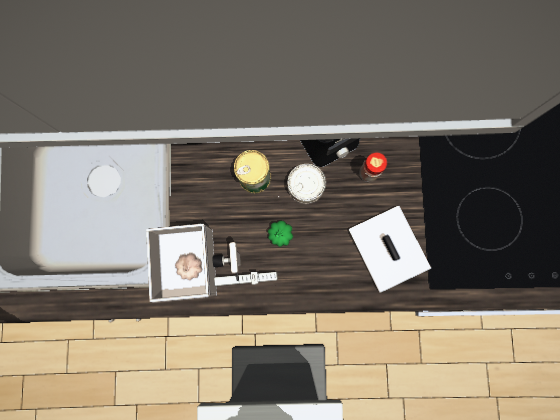

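View pics/b.png

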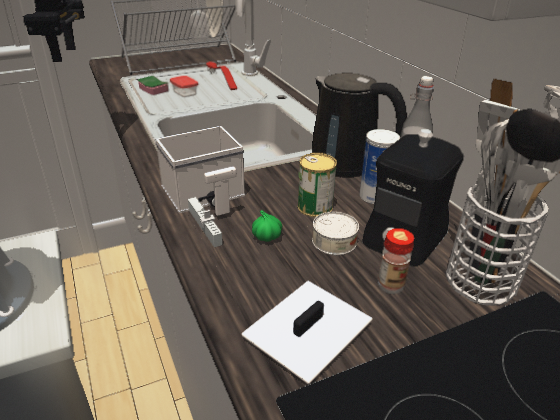

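```bash
python3 - <<'E'
from h import *
import pickle
a=robot.camera('top');b=robot.camera('scene')
pickle.dump((a,b),open('ab.pkl','wb'))
A=cv2.cvtColor(a['img'],4);B=cv2.cvtColor(b['img'],4)
# lid bar and plate
g=A[225:270,375:410].max(2)
def rect(m,off,z):
    c=max(cv2.findContours(m.astype('uint8'),0,1)[0],key=cv2.contourArea)
    q=cv2.boxPoints(cv2.minAreaRect(c))+off
    W=np.array([ray(a,u,z)[:2] for u in q]); print('centre',W.mean(0).round(4))
    for i in range(4):
        d=W[(i+1)%4]-W[i];print(np.linalg.norm(d).round(4),np.degrees(np.arctan2(d[1],d[0])).round(1))
rect(g<70,(375,225),.046)
w=np.zeros(A.shape[:2],bool);w[200:300,340:440]=A[200:300,340:440].min(2)>140
rect(w,(0,0),.016)
c1=cv2.resize(A[215:305,140:290],None,fx=5,fy=5,interpolation=2)
c2=cv2.resize(B[120:260,140:260],None,fx=4,fy=4,interpolation=2)
o=np.zeros((600,800,3),'uint8');
cv2.imwrite('pics/c1.png',c1);cv2.imwrite('pics/c2.png',c2)
E
```

```text
centre [ 0.4789 -0.2765]
0.0159 -65.1
0.0552 -156.7
0.0158 114.8
0.0552 23.4
centre [ 0.4798 -0.2798]
0.1293 -65.0
0.1593 -157.1
0.1265 114.7
0.1587 23.8
```

View pics/c1.png

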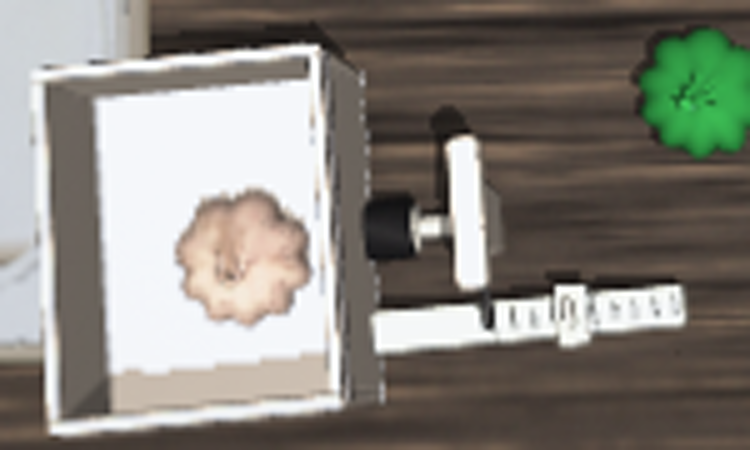

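View pics/c2.png

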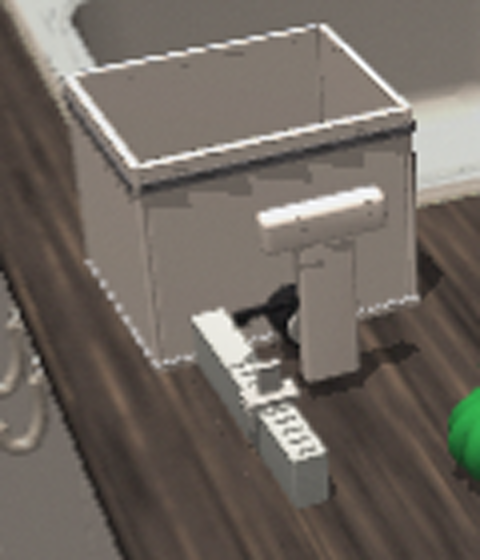

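```bash
python3 - <<'E'
from h import *
import pickle
a,b=pickle.load(open('ab.pkl','rb'))
P=np.array([(32,72),(320,44),(343,405),(50,435)])/5+(140,215)-.4
W=np.array([ray(a,u,.12)[:2] for u in P]);c=W.mean(0);print(W.round(4),c)
for i in range(4):
    d=W[(i+1)%4]-W[i];print(np.linalg.norm(d),np.degrees(np.arctan2(d[1],d[0])))
for n,u,z in [('bar',(466,210),.11),('barT',(462,135),.11),('barB',(473,288),.11),('ptr',(488,326),.052),('rider',(572,312),.051)]:
    print(n,ray(a,np.array(u)/5+(140,215)-.4,z).round(4))
# scene rim corners
Q=np.array([(68,77),(322,25),(411,110),(140,165)])/4+(140,120)-.4
print(np.array([ray(b,u,.12)[:2] for u in Q]).round(4))
E
```

```text
[[0.5274 0.241 ]
 [0.5355 0.1219]
 [0.3875 0.1132]
 [0.3792 0.2318]] [0.45737547 0.1769543 ]
0.11939546174243086 -86.10348496668239
0.14828178296307487 -176.62346193724034
0.1188833439823173 93.97218726807593
0.14843502934776587 3.5747973226152956
bar [0.4654 0.0633 0.11  ]
barT [0.4967 0.0646 0.11  ]
barB [0.4332 0.0608 0.11  ]
ptr [0.4178 0.0609 0.052 ]
rider [0.4228 0.0242 0.051 ]
[[0.3798 0.2224]
 [0.5237 0.2328]
 [0.531  0.1151]
 [0.3897 0.1113]]
```

```bash
cat >> h.py <<'E'
from scipy.spatial.transform import Rotation as R
def go(pos,yang):
    """row numbers to reach TCP pos, pointing down, tool y at yang degrees"""
    o=robot.get_obs();r=R.from_quat(o['tool_rot']);a=np.radians(yang)
    y=np.array([np.cos(a),np.sin(a),0]);z=np.array([0,0,-1.]);t=R.from_matrix(np.c_[np.cross(y,z),y,z])
    print('t',round(o['time'],2),o['position'].round(4),'rows',(r.inv().apply(np.array(pos)-o['position'])*1000).round(1),np.degrees((r.inv()*t).as_rotvec()).round(1))
E
python3 - <<'E'
from h import *
go((.43,.17,.245),113.5); go((.48,-.279,.15),113.5)
E
```

```text
t 2.2 [0.2433 0.5757 0.2446] rows [-329.9 -301.    -0.4] [ -0.   -0.  -46.4]
t 2.2 [0.2433 0.5757 0.2446] rows [-550.8 -695.1   94.6] [ -0.   -0.  -46.4]
```

>>> move_arm(series="-330 -301 0 0 0 -46.4; -330 -301 0 0 0 -46.4; -330 -301 0 0 0 -46.4; -330 -301 0 0 0 -46.4; -330 -301 0 0 0 -46.4; -330 -301 0 0 0 -46.4; -330 -301 0 0 0 -46.4; -330 -301 0 0 0 -46.4", jaw=0.8, newtons=40)

```text
time: 2.87
position: [0.3755, 0.2892, 0.2449]
tool_rot: [-0.206, 0.979, 0.0, 0.0]
ft_force: [1.3, -0.2, -0.0]
grip_width: 0.0695
grip_force: 0.0
```

```bash
python3 - <<'E'
from h import *
go((.48,-.279,.17),113.5)
E
```

```text
t 2.87 [0.3755 0.2892 0.2449] rows [ 133.4 -562.2   74.7] [0.  0.1 0.3]
```

>>> move_arm(series="133 -562 75 0 0 0; 133 -562 75 0 0 0; 133 -562 75 0 0 0; 133 -562 75 0 0 0; 133 -562 75 0 0 0; 133 -562 75 0 0 0; 133 -562 75 0 0 0; 133 -562 75 0 0 0")

```text
time: 3.53
position: [0.4337, -0.0369, 0.2017]
tool_rot: [-0.203, 0.979, -0.0, 0.0]
ft_force: [0.7, -0.3, 0.5]
grip_width: 0.0694
grip_force: 0.0
```

```bash
python3 - <<'E'
from h import *
go((.48,-.279,.17),113.5)
E
```

```text
t 3.53 [ 0.4337 -0.0369  0.2017] rows [  53.9 -240.5   31.8] [-0.  0. -0.]
```

>>> move_arm(series="54 -240 32 0 0 0; 54 -240 32 0 0 0; 54 -240 32 0 0 0; 54 -240 32 0 0 0; 54 -240 32 0 0 0; 54 -240 32 0 0 0; 54 -240 32 0 0 0; 54 -240 32 0 0 0")

```text
time: 4.2
position: [0.4799, -0.279, 0.1693]
tool_rot: [-0.202, 0.979, -0.0, 0.0]
ft_force: [-0.3, 0.9, 0.1]
grip_width: 0.0695
grip_force: 0.0
```

```bash
python3 - <<'E'
from h import *
p=look('wrist',['lid_grip','lid']); save(p,'w1.png')
import pickle; pickle.dump(p,open('w1.pkl','wb'))
print(proj(p,[(.48,-.279,.046)]))
go((.48,-.279,.042),113.5)
E
```

```text
wrist lid_grip tip_of [([0.483, -0.282, 0.039], 0.62)]
wrist lid_grip search_frame [([0.471, -0.288, 0.017], 0.7)]
wrist lid tip_of [([0.482, -0.277, -0.002], 0.8)]
wrist lid search_frame []
[[276.92844331 207.35707193]]
t 4.45 [ 0.4793 -0.2747  0.1698] rows [  1.   -4.3 127.8] [ 0.  -0.   0.1]
```

View pics/w1.png

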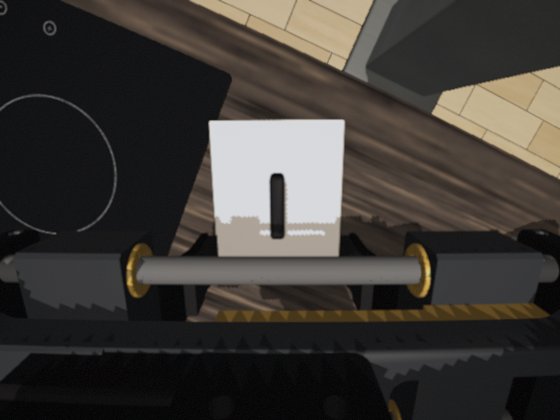

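>>> move_arm(series="0 0 40 0 0 0; 0 0 75 0 0 0; 0 0 100 0 0 0; 0 0 115 0 0 0; 0 0 122 0 0 0; 0 0 127 0 0 0; 0 0 127 0 0 0; 0 0 127 0 0 0")

```text
time: 5.12
position: [0.4802, -0.2765, 0.0435]
tool_rot: [-0.204, 0.979, -0.001, 0.0]
ft_force: [0.3, -0.3, -0.6]
grip_width: 0.0701
grip_force: 0.0
```

```bash
python3 - <<'E'
from h import *
go((.48,-.279,.042),113.5); p=robot.camera('wrist'); go((.48,-.279,.042),113.5)
E
```

```text
t 5.12 [ 0.4802 -0.2765  0.0435] rows [ 1.2 -2.2  1.6] [-0.1  0.   0. ]
t 5.17 [ 0.4803 -0.2767  0.0438] rows [ 1.2 -1.9  1.8] [-0.1  0.1  0. ]
```

>>> move_arm(series="0 0 0 0 0 0; 0 0 0 0 0 0; 0 0 0 0 0 0; 0 0 0 0 0 0; 0 0 0 0 0 0; 0 0 0 0 0 0; 0 0 0 0 0 0; 0 0 0 0 0 0", jaw=0, newtons=45)

```text
time: 5.83
position: [0.4795, -0.2764, 0.0426]
tool_rot: [-0.204, 0.979, 0.0, -0.0]
ft_force: [0.3, -1.2, 1.2]
grip_width: 0.0241
grip_force: 0.0
```

>>> move_arm(series="0 0 -10 0 0 0; 0 0 -30 0 0 0; 0 0 -60 0 0 0; 0 0 -100 0 0 0; 0 0 -140 0 0 0; 0 0 -170 0 0 0; 0 0 -190 0 0 0; 0 0 -190 0 0 0")

```text
time: 6.5
position: [0.4817, -0.2781, 0.2381]
tool_rot: [-0.204, 0.979, -0.004, 0.003]
ft_force: [0.4, -0.0, -1.2]
grip_width: 0.0131
grip_force: 45.0
```

```bash
python3 - <<'E'
from h import *
p=look('wrist',['lid_grip','lid']); save(p,'w2.png')
o=robot.get_obs();print(o['grip_width'],o['grip_force'],o['ft_force'])
go((.458,.178,.245),93.8)
E
```

```text
wrist lid_grip tip_of [([0.485, -0.276, 0.214], 0.56)]
wrist lid_grip search_frame [([0.447, -0.294, 0.194], 0.94)]
wrist lid tip_of [([0.483, -0.278, 0.176], 0.75)]
wrist lid search_frame [([0.446, -0.292, 0.19], 0.62)]
0.013218879305013547 44.99812066555023 [-0.05194293  0.0301515  -2.51890416]
t 6.75 [ 0.4784 -0.2755  0.2308] rows [-162.   424.1  -12.8] [ 0.2 -0.1 19.7]
```

View pics/w2.png

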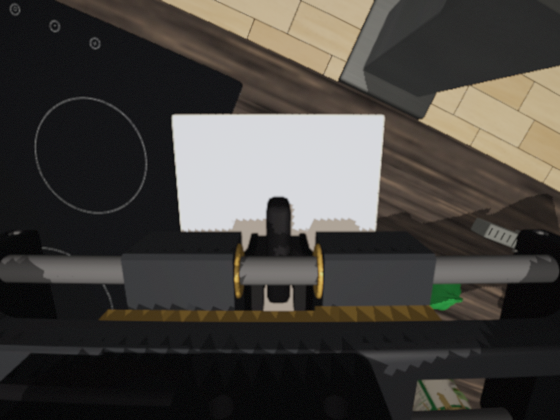

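```bash
python3 - <<'E'
from h import *
from scipy.optimize import least_squares
p=robot.camera('wrist');o=robot.get_obs();r=R.from_quat(o['tool_rot']);t=o['position']
px=np.array([(172,114),(384,114),(180,232),(378,232)],float)
# plate in tool frame: x=L (long axis), y, z top; unknown: ox,oy,oz,pitch,yaw ; last 2 pts lie on long edges
def f(v,full=False):
    ox,oy,oz,pi,ya,s1,s2=v
    q=R.from_euler('zy',[ya,pi])
    out=[]
    res=[]
    for sgn in (1,-1):
        L=np.array([(sgn*.079,.064,0),(sgn*.079,-.064,0),(sgn*(.079-s1),.064,0),(sgn*(.079-s2),-.064,0)])
        W=r.apply(q.apply(L)+[ox,oy,oz])+t
        out.append(proj(p,W))
    return out
g=f([0,0,.026,0,0,.06,.06]);print([k.round(0).tolist() for k in g])
best=min((0,1),key=lambda i:abs(g[i][:2,1]-114).sum())
def res(v):
    u=f(v)[best]; u=u if u[0,0]<u[1,0] else u[[1,0,3,2]]
    return np.r_[(u-px).ravel(),v[3]/np.radians(2)*1]
s=least_squares(res,[0,0,.03,0,0,.06,.06],x_scale=[.01]*3+[.1,.1,.01,.01]);v=s.x
print('off mm',(v[:3]*1000).round(1),'pitch,yaw deg',np.degrees(v[3:5]).round(1),s.cost,best, t)
E
```

```text
[[[397.0, 109.0], [156.0, 109.0], [387.0, 218.0], [165.0, 217.0]], [[373.0, 359.0], [180.0, 359.0], [381.0, 277.0], [171.0, 277.0]]]
off mm [-1.6  1.6 44.5] pitch,yaw deg [-2.4 -0.3] 1.4458016878173896 0 [ 0.47858379 -0.27555338  0.23072345]
```

>>> move_arm(series="-5 14 -1 0 0 1; -15 40 -4 0 0 3; -27 70 -7 0 0 5; -39 102 -10 0 0 7; -51 134 -13 0 0 9; -63 166 -13 0 0 11; -75 198 -13 0 0 13; -87 230 -13 0 0 15")

```text
time: 7.47
position: [0.4667, -0.0292, 0.2444]
tool_rot: [-0.073, 0.997, 0.001, -0.001]
ft_force: [-0.6, 0.2, -1.8]
grip_width: 0.0135
grip_force: 45.0
```

```bash
python3 - <<'E'
from h import *
go((.458,.178,.245),93.8)
E
```

```text
t 7.47 [ 0.4667 -0.0292  0.2444] rows [-21.5 206.2  -0.4] [ 0.1 -0.1  4.6]
```

>>> move_arm(series="-3 32 0 0 0 1; -7 66 0 0 0 2; -11 100 0 0 0 3; -14 134 0 0 0 4; -18 164 0 0 0 4.6; -20 188 0 0 0 4.6; -21 202 0 0 0 4.6; -21 206 0 0 0 4.6")

```text
time: 8.13
position: [0.457, 0.1781, 0.2443]
tool_rot: [-0.035, 0.999, 0.0, -0.001]
ft_force: [-0.2, 0.2, -1.4]
grip_width: 0.0131
grip_force: 45.0
```

```bash
python3 - <<'E'
from h import *
p=robot.camera('top');b=robot.camera('scene');w=look('wrist',['lid','lid_grip'])
go((.458,.178,.245),93.8)
T=cv2.resize(cv2.cvtColor(p['img'],4)[190:310,130:290],(560,420),interpolation=2)
W=cv2.cvtColor(w['img'],4); B=cv2.resize(cv2.cvtColor(b['img'],4)[60:270,110:310],(400,420),interpolation=2)
cv2.imwrite('pics/w3.png',cv2.resize(np.hstack([W,B]),(800,350)))
import pickle;pickle.dump((p,b,w),open('w3.pkl','wb'))
E
```

```text
wrist lid tip_of [([0.459, 0.177, 0.183], 0.55)]
wrist lid search_frame [([0.418, 0.175, 0.197], 0.75)]
wrist lid_grip tip_of [([0.462, 0.176, 0.22], 0.76)]
wrist lid_grip search_frame []
t 8.48 [0.4582 0.175  0.2455] rows [-0.   3.   0.5] [-0. -0. -0.]
```

View pics/w3.png

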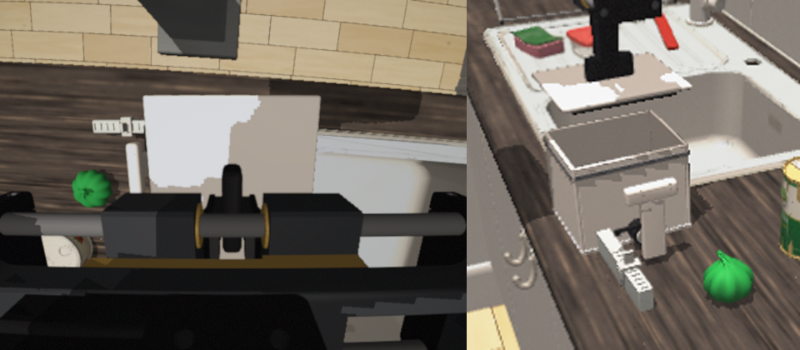

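```bash
python3 - <<'E'
from h import *
import pickle
a,b=pickle.load(open('ab.pkl','rb'))
q=R.from_euler('z',3.8,degrees=True)
def ov(p,y0,y1,x0,x1,s):
    im=cv2.resize(cv2.cvtColor(p['img'],4)[y0:y1,x0:x1],None,fx=s,fy=s,interpolation=2)
    for hx,hy,c in [(.075,.06,(0,0,255)),(.07,.055,(0,255,0))]:
        W=q.apply([(hx,hy,.12),(-hx,hy,.12),(-hx,-hy,.12),(hx,-hy,.12)])+[.458,.178,0]
        cv2.polylines(im,[np.int32((proj(p,W)-[x0,y0]+.5)*s)],True,c,1)
    return im
A=ov(a,215,305,140,230,5);B=ov(b,120,210,150,250,4)
B=cv2.copyMakeBorder(B,0,A.shape[0]-B.shape[0],0,0,0)
cv2.imwrite('pics/ov.png',np.hstack([A[:,:400],B]))
E
```

```text
(no output)
```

View pics/ov.png

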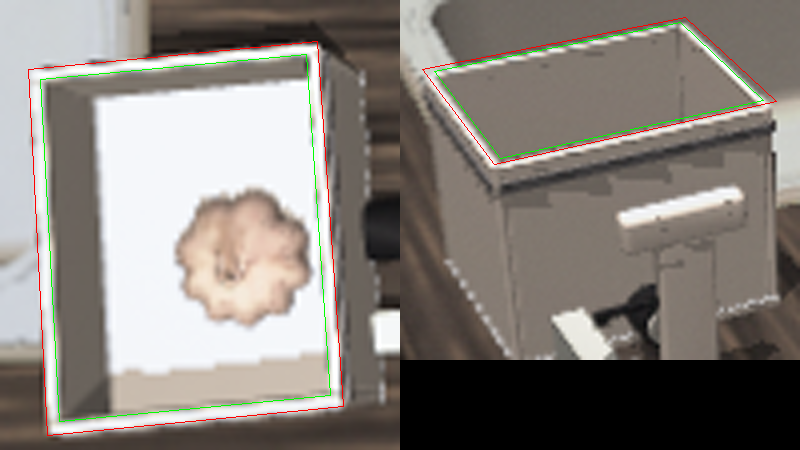

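>>> move_arm(series="1 0 15 0 0 0; 2 0 35 0 0 0; 2 0 50 0 0 0; 2 0 58 0 0 0; 2 0 64 0 0 0; 2 0 68 0 0 0; 2 0 71 0 0 0; 2 0 71 0 0 0")

```text
time: 9.15
position: [0.4562, 0.1757, 0.1746]
tool_rot: [-0.034, 0.999, -0.0, 0.0]
ft_force: [-0.0, 0.1, -1.8]
grip_width: 0.0132
grip_force: 45.0
```

>>> move_arm(series="0 0 2 0 0 0; 0 0 4 0 0 0; 0 0 6 0 0 0; 0 0 8 0 0 0; 0 0 8 0 0 0")

```text
time: 9.57
position: [0.4567, 0.176, 0.1715]
tool_rot: [-0.034, 0.999, -0.0, 0.002]
ft_force: [-8.1, -2.7, 34.1]
grip_width: 0.0134
grip_force: 45.0
```

>>> move_arm(series="0 0 -4 0 0 0; 0 0 -4 0 0 0")

```text
time: 9.73
position: [0.457, 0.1761, 0.1724]
tool_rot: [-0.034, 0.999, 0.0, 0.002]
ft_force: [0.0, -0.3, -2.3]
grip_width: 0.0131
grip_force: 45.0
```

```bash
python3 - <<'E'
from h import *
w=look('wrist',['lid','lid_grip']);b=robot.camera('scene');o=robot.get_obs();print(o['position'],o['ft_force'],o['time'])
W=cv2.cvtColor(w['img'],4); B=cv2.resize(cv2.cvtColor(b['img'],4)[110:215,140:260],None,fx=4,fy=4,interpolation=2)
cv2.imwrite('pics/w4.png',cv2.resize(np.hstack([W,B]),(800,320)) if 0 else np.hstack([cv2.resize(W,(320,240)),B[:240]])if 0 else B)
import pickle;pickle.dump((w,b),open('w4.pkl','wb'))
E
```

```text
wrist lid tip_of [([0.46, 0.178, 0.108], 0.81)]
wrist lid search_frame [([0.416, 0.177, 0.123], 0.8)]
wrist lid_grip tip_of [([0.46, 0.175, 0.148], 0.72)]
wrist lid_grip search_frame [([0.419, 0.174, 0.13], 0.93)]
[0.45684473 0.17606646 0.17163956] [-2.29839646  0.31273371 11.1387134 ] 10.0333
```

View pics/w4.png

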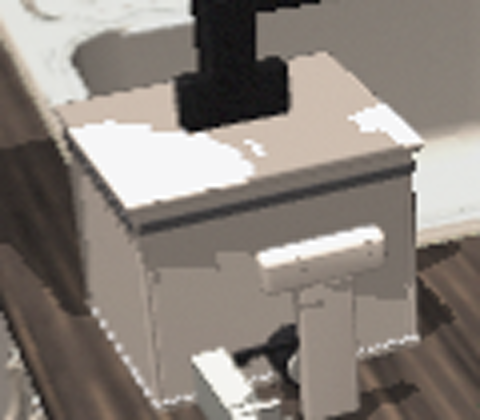

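>>> move_arm(series="0 0 0 0 0 0; 0 0 0 0 0 0; 0 0 0 0 0 0; 0 0 0 0 0 0; 0 0 0 0 0 0; 0 0 0 0 0 0", jaw=0.8)

```text
time: 10.53
position: [0.4559, 0.1759, 0.1703]
tool_rot: [-0.034, 0.999, -0.0, -0.0]
ft_force: [-0.6, 0.6, 0.4]
grip_width: 0.0453
grip_force: 0.0
```

>>> move_arm(series="0 0 -15 0 0 0; 0 0 -40 0 0 0; 0 0 -70 0 0 0; 0 -20 -80 0 0 0; 0 -60 -80 0 0 0; 0 -100 -80 0 0 0; 0 -113 -80 0 0 0; 0 -113 -80 0 0 0")

```text
time: 11.2
position: [0.4643, 0.0604, 0.2508]
tool_rot: [-0.032, 0.999, -0.0, 0.0]
ft_force: [0.3, 0.7, -0.8]
grip_width: 0.0696
grip_force: 0.0
```

```bash
python3 - <<'E'
from h import *
import pickle
w=look('wrist',['pump_bar','pump_pointer','rider_tip']);t=look('top',['lid']);b=look('scene',['lid'])
save(w,'w5.png'); pickle.dump((w,t,b),open('w5.pkl','wb'))
go((.465,.0635,.098),93.8)
E
```

```text
wrist pump_bar tip_of [([0.468, 0.069, 0.094], 0.89), ([0.655, 0.022, -0.004], 0.39)]
wrist pump_bar search_frame [([0.466, 0.071, 0.105], 0.84)]
wrist pump_pointer tip_of [([0.424, 0.062, 0.048], 0.57)]
wrist pump_pointer search_frame [([0.465, 0.067, 0.102], 0.75)]
wrist rider_tip tip_of [([0.456, 0.178, 0.109], 0.62), ([0.427, 0.028, 0.049], 0.54)]
wrist rider_tip search_frame [([0.424, 0.028, 0.033], 0.68)]
top lid tip_of []
top lid search_frame [([0.403, 0.165, 0.128], 0.74)]
scene lid tip_of [([0.46, 0.174, 0.111], 0.9)]
scene lid search_frame [([0.448, 0.164, 0.129], 0.6)]
t 11.85 [0.4637 0.0635 0.2506] rows [-1.300e+00 -1.000e-01  1.526e+02] [ 0.  -0.   0.1]
```

View pics/w5.png

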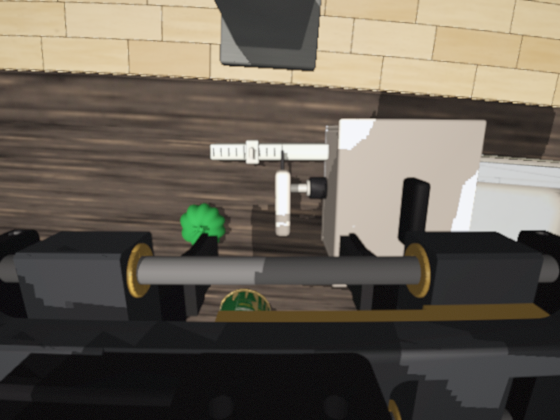

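```bash
python3 - <<'E'
from h import *
import pickle
w,t,b=pickle.load(open('w5.pkl','rb'))
q=R.from_euler('z',3.8,degrees=True)
def K(uv,z): return (q.inv().apply(ray(w,uv,z)-[.458,.178,0])*1000).round(1)
print('bar',K((283,201),.11),'ptr',K((283,155),.052),'fin',K((252,150),.051))
im=cv2.cvtColor(w['img'],4)[130:170,200:335]
cv2.imwrite('pics/c5.png',cv2.resize(im,None,fx=5.9,fy=5.9,interpolation=2))
E
```

```text
bar [  -3.5 -112.3  110. ] ptr [ -42.4 -111.6   52. ] fin [ -47.8 -146.    51. ]
```

View pics/c5.png

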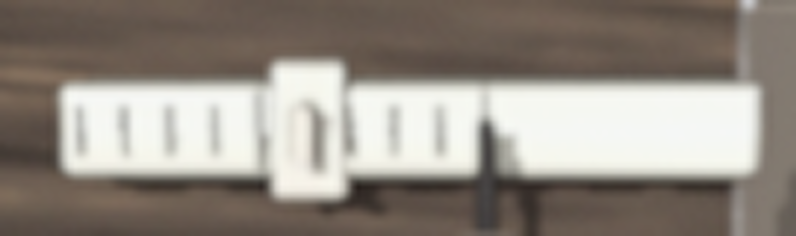

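>>> move_arm(series="-1 0 30 0 0 0; -1 0 65 0 0 0; -1 0 95 0 0 0; -1 0 120 0 0 0; -1 0 137 0 0 0; -1 0 145 0 0 0; -1 0 147 0 0 0; -1 0 147 0 0 0", jaw=0.55)

```text
time: 12.52
position: [0.4649, 0.0632, 0.1036]
tool_rot: [-0.034, 0.999, 0.0, -0.0]
ft_force: [0.2, 0.0, 0.5]
grip_width: 0.0481
grip_force: 0.0
```

>>> move_arm(series="0 0 0 0 0 0; 0 0 0 0 0 0; 0 0 0 0 0 0; 0 0 0 0 0 0; 0 0 0 0 0 0; 0 0 0 0 0 0; 0 0 0 0 0 0; 0 0 0 0 0 0", jaw=0, newtons=45)

```text
time: 13.18
position: [0.4649, 0.0637, 0.104]
tool_rot: [-0.034, 0.999, 0.0, 0.0]
ft_force: [0.6, 2.9, 4.6]
grip_width: 0.0133
grip_force: 45.0
```

>>> move_arm(series="0 0 0 0 0 0; 0 0 0 0 0 0; 0 -5 0 0 0 0; 0 -12 0 0 0 0; 0 -20 0 0 0 0; 0 -28 0 0 0 0; 0 -34 0 0 0 0; 0 -34 0 0 0 0")

```text
time: 13.85
position: [0.467, 0.0293, 0.104]
tool_rot: [-0.033, 0.999, 0.001, 0.0]
ft_force: [0.3, 7.1, 6.7]
grip_width: 0.0133
grip_force: 45.0
```

```bash
python3 - <<'E'
from h import *
import pickle
w=look('wrist',['pump_pointer','rider_tip']);b=look('scene',['pump_pointer','rider_tip','lid']);t=robot.camera('top');o=robot.get_obs();print(o['time'],o['position'],o['ft_force'],o['grip_width'],o['grip_force'])
W=cv2.cvtColor(w['img'],4); B=cv2.resize(cv2.cvtColor(b['img'],4)[165:235,170:240],(400,400),interpolation=2)
pickle.dump((w,b,t),open('w6.pkl','wb'))
u=proj(w,[(.423,.027,.05)])[0];print(u,proj(b,[(.423,.027,.05)])[0])
x,y=np.clip(np.int32(u),40,[519,379])
C=cv2.resize(W[y-40:y+40,x-40:x+40],(400,400),interpolation=2)
cv2.imwrite('pics/w6.png',np.hstack([C,B]))
E
```

```text
wrist pump_pointer tip_of [([0.429, 0.03, 0.045], 0.77)]
wrist pump_pointer search_frame [([0.458, 0.035, 0.105], 0.97)]
wrist rider_tip tip_of [([0.422, 0.025, 0.051], 0.97)]
wrist rider_tip search_frame [([0.423, 0.026, 0.033], 0.69)]
scene pump_pointer tip_of [([0.426, 0.026, 0.052], 0.88)]
scene pump_pointer search_frame [([0.458, 0.022, 0.057], 0.69)]
scene rider_tip tip_of [([0.426, 0.027, 0.048], 0.61)]
scene rider_tip search_frame [([0.423, 0.026, 0.031], 0.57), ([0.64, -0.008, 0.068], 0.18)]
scene lid tip_of [([0.462, 0.173, 0.111], 0.79)]
scene lid search_frame [([0.414, 0.16, 0.126], 0.59)]
14.5 [0.4669525  0.03022274 0.10398433] [0.39114742 7.09054843 6.28459249] 0.013327159747526345 44.997634487226605
[277.59183739 168.09782919] [206.88451307 209.49575483]
```

View pics/w6.png

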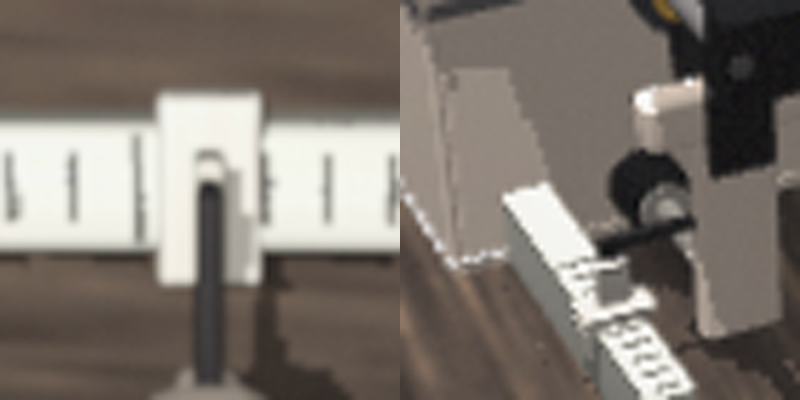

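```bash
python3 -c "
from rig import robot
print(robot.hand_in())"
```

```text
the job is handed in; nothing more can be done
None
```

The lid is seated on the box and let go. The pump handle is held out with its pointer over the rider's fin in the last wrist picture. The job is handed in at about 14.5 s, with no verdict returned.

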